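# Silence the yellow kitchen timer and start it again

## Robot

A 7-joint arm with a two-finger parallel gripper is mounted at the origin on the work surface. World frame = base frame: x ahead of the robot, y to its left, z up, the work surface at z = 0. Lengths are in m, angles in rad, forces in N, time in s.
With the tool pointing down it reaches from about 0.425 to 0.925 m from the base axis. Payload 6.8 kg.
Tool frame: the origin (TCP) lies between the finger pads; the fingertips stand r.tips_ahead ahead of it and the grasp point (between the pads) lies 5 mm behind it (r.tips_ahead is the distance from the TCP to the fingertips, in m); z points along the fingers, y is the line along which they close (so a half turn about z gives the same grasp; the last joint's range is limited). The gripper opens to 85 mm and grips with 20 to 120 N. Pads are 22 mm wide; open, the fingers measure 114 mm over their backs; the gripper's body (76 mm by 85 mm) begins 54 mm behind the grasp point. The pads swing forward as they close: fully open they stand 13 mm farther back than shut.
Start: joints at [1.114, 0.477, 0.022, 1.555, -0.011, 1.109, -0.083], TCP at [0.231, -0.634, 0.215] pointing down, gripper open.
Joint ranges: [-2.96, 2.96], [-0.34, 2.1], [-1.41, 1.46], [0.24, 2.44], [-1.37, 4.51], [0.17, 1.92], [-2.96, 2.96]. Speed limits (rad/s): [2.39, 2.39, 3.14, 3.14, 3.14, 3.14, 3.14].

## Interface

Orientations are given as a rotation vector (axis times angle).
In Python, from bench import r gives the robot as it stands.
- The arm moves only by the tool move_arm, never from a script. Its argument "rows" is one flat list of numbers, 4 for each row, row after row: the shift along the tool's x, y, z in cm, then the turn about the tool's z in degrees. In form: [tx, ty, tz, twist, tx, ty, tz, twist, ...]. A call has 1 to 10 rows; each row is the pose to reach, as a shift and turn from the pose commanded when the call began, along the tool's axes at that moment; what a row does not reach only later rows make up. A row lasts 1/8 s, in which the tool goes at most 62.5 mm and 10.7 degrees, less where a joint would pass 70% of its speed; a pose out of reach is approached as far as the arm can. A call with a gripper value outside its range is refused whole. "fingers" is the opening, from 0 (shut) to 1 (fully open), set as the call begins (left out, the last holds). The fingers move at their own pace and stop on an object; "newtons" is the grip in N (left out, the last holds). Time passes only in rows, so rows that repeat a pose let the fingers close. It gives the time, the measured TCP pose, the force, the opening and the grip force at its end, in the units of the state.
- r.get_obs(): the state, without advancing time (a new reading comes with each control period).
- r.grab_frame(name): name is "scene" or "top"; returns the picture (480x640x3 uint8, blue, green, red); there is no depth.
- r.camera_params(name): a dict with "fx", "fy", "cx", "cy" (pixels), "world_from_camera" (4x4, takes a point from camera to world coordinates). Camera axes: x right, y down, z forward; pixel columns grow to the right and rows downward; lengths in m; the calibration is good to about 2 mm. A picture is of the moment at which its call begins. camera_params takes no time and is no camera call.
- r.hand_in(): hands the job in; it is judged then, once.
The state is a dict: "clock": time; "joints": joint angles; "qvel": joint speeds; "tau": joint torques, N m; "tcp_pos": TCP position; "orientation": TCP orientation; "contact_force": force on the tool from outside, world axes, zero at the start; "moment": the same for the moment, N m; "grip_width": finger opening in m; "gripper_force": force on a finger pad.
Only numpy, scipy, OpenCV 4.12 (cv2) and the standard library are available. Lean on these libraries where they do the work, as an engineer would, in place of code of your own. Each camera call takes 0.05 s, during which the arm holds its last target. There are 200 camera calls.

## Task

The yellow kitchen timer is ringing: with a fingertip, gently press its red button right down and hold it there for a good second, let it come up, then press its green button right down and let go, to start it for the next batch. Do not press any button of the blue timer, never have both buttons of the yellow one down together, and do not pick up, shift or tip either timer, the jar or the mug.

Things in the scene. Friction and masses are not known exactly. Their poses are not given: they have to be found in the camera images.
- yellow_timer: Loose kitchen timer, yellow plastic case 80 mm (its x) by 130 mm (its y), 30 mm high, 0.28 kg, on rubber feet near its corners. Origin: centre of the underside, z up. On top, a dark display along the +x side and two buttons on the -x side: red at (-0.014, +0.034), green at (-0.014, -0.034). Turned by up to 0.7 rad; either timer may be on either side of the table.
- yellow_timer_red (a joint): The red (stop) button of the yellow timer. Round push button, 28 mm across, standing 10 mm proud of the case; 0 = up, grows as it is pressed, 0.006 m = right down (then still 4 mm proud, so a fingertip wider than the button does not meet the case). Spring return: it needs 1 N to start and 4 N at the bottom. 
- yellow_timer_red_top (a point): Centre of the top face of the red (stop) button of the yellow timer, 40 mm above the table when up; it moves with the button. Axes as the timer's.
- yellow_timer_green (a joint): The green (start) button of the yellow timer. Round push button, 28 mm across, standing 10 mm proud of the case; 0 = up, grows as it is pressed, 0.006 m = right down (then still 4 mm proud, so a fingertip wider than the button does not meet the case). Spring return: it needs 1 N to start and 4 N at the bottom. 
- yellow_timer_green_top (a point): Centre of the top face of the green (start) button of the yellow timer, 40 mm above the table when up; it moves with the button. Axes as the timer's.
- blue_timer: Loose kitchen timer, blue plastic case 80 mm (its x) by 130 mm (its y), 30 mm high, 0.28 kg, on rubber feet near its corners. Origin: centre of the underside, z up. On top, a dark display along the +x side and two buttons on the -x side: red at (-0.014, +0.034), green at (-0.014, -0.034). Turned by up to 0.7 rad; either timer may be on either side of the table.
- blue_timer_red (a joint): The red (stop) button of the blue timer. Round push button, 28 mm across, standing 10 mm proud of the case; 0 = up, grows as it is pressed, 0.006 m = right down (then still 4 mm proud, so a fingertip wider than the button does not meet the case). Spring return: it needs 1 N to start and 4 N at the bottom. 
- blue_timer_red_top (a point): Centre of the top face of the red (stop) button of the blue timer, 40 mm above the table when up; it moves with the button. Axes as the timer's.
- blue_timer_green (a joint): The green (start) button of the blue timer. Round push button, 28 mm across, standing 10 mm proud of the case; 0 = up, grows as it is pressed, 0.006 m = right down (then still 4 mm proud, so a fingertip wider than the button does not meet the case). Spring return: it needs 1 N to start and 4 N at the bottom. 
- blue_timer_green_top (a point): Centre of the top face of the green (start) button of the blue timer, 40 mm above the table when up; it moves with the button. Axes as the timer's.
- jar: Loose amber spice jar with a steel cap and a pale band, 42 mm across, 75 mm high. Origin: centre of the underside.
- mug: Loose white mug, 76 mm across, 85 mm high, with a handle to its +y. Origin: centre of the underside.
There are look-alikes about, which are no part of the job. Several things have the shape of the yellow_timer; the one meant has the colours described above. Several things have the shape of the jar; the one meant has the colours described above.

How it is judged:
On the way, in this order (a step that is already met when the one before it is completed fails the run):
1. the yellow timer's red button is held down (pressed more than 4 mm for 0.7 s) (value of joint yellow_timer_red above 0.004 m), for 0.7 s.
2. the red button has come up again (value of joint yellow_timer_red below 0.0015 m), for 0.05 s.
3. the yellow timer's green button is pressed (more than 4 mm) (value of joint yellow_timer_green above 0.004 m), for 0.05 s.
At the end, for the whole second after the job is handed in: All four buttons are up again (within 1.5 mm), and both timers, the jar and the mug stand upright and at rest within 20 mm of where they were (value of joint each of yellow_timer_red, yellow_timer_green, blue_timer_red, blue_timer_green below 0.0015 m and distance of each of yellow_timer, blue_timer, jar, mug from where it was at the start of the episode below 0.02 m and angle between each of yellow_timer, blue_timer, jar, mug's own z axis and vertical below 0.15 rad and linear speed of each of yellow_timer, blue_timer, jar, mug below 0.02 m/s); the robot touches nothing.
It fails at once if a button of the blue timer is pressed (more than 2 mm) (value of joint any of blue_timer_red, blue_timer_green above 0.002 m).
It fails at once if both buttons of the yellow timer are down together (more than 2 mm) (value of joint each of yellow_timer_red, yellow_timer_green above 0.002 m).
It fails at once if a timer, the jar or the mug is shifted by more than 20 mm or tipped by more than 0.15 rad (not (distance of each of yellow_timer, blue_timer, jar, mug from where it was at the start of the episode below 0.02 m and angle between each of yellow_timer, blue_timer, jar, mug's own z axis and vertical below 0.15 rad)).
It fails at once if a timer, the jar or the mug is lifted by more than 8 mm (height (world z) of any of yellow_timer, blue_timer, jar, mug above 0.008 m).
It fails at once if the yellow timer is pressed hard (more than 30 N) (contact force between yellow_timer and the arm above 30 N or contact force between yellow_timer and the fingers above 30 N).
It also fails if it takes over 40 s, if anything falls off the work surface, if the arm or the gripper's body presses on something with over 40 N, if the wrist force passes 120 N, or if a joint passes its speed limit or range.

## Working session

There is one attempt and no reset: what is moved stays moved. The work goes in short steps, Python scripts to look and compute and a tool call to move; the robot and the scene stay as the last step left them, time stands still between calls to the robot, and variables do not carry over. Pictures are saved under pics/ and viewed, at most 10 in all, crops included, and the job is handed in when it is done.

Besides the shell and the picture viewer there is one more tool, called after "Request:" as name(argument=value, ...), one argument or row to a line, values as JSON. move_arm: Moves the arm, as the interface text tells. Its arguments: {"type":"object","properties":{"rows":{"type":"array"},"fingers":{"type":"number"},"newtons":{"type":"number"}},"required":["rows"]}

```bash
mkdir -p pics; python3 - <<'E'
from bench import r
import cv2,numpy as np
for n in("top","scene"):
    cv2.imwrite(f"pics/{n}0.png",r.grab_frame(n)); p=r.camera_params(n); print(n,p["fx"],p["cx"],p["cy"],np.round(p["world_from_camera"],3).tolist())
o=r.get_obs();print(o,r.tips_ahead)
E
```

```text
top 571.1908207184625 315.63188280982195 231.14598239804354 [[-0.006, -0.998, 0.065, 0.544], [-1.0, 0.008, 0.029, -0.075], [-0.03, -0.065, -0.997, 1.109], [0.0, 0.0, 0.0, 1.0]]
scene 451.5281512327451 326.61251222627783 235.76211559810434 [[-0.457, 0.687, -0.565, 1.121], [0.89, 0.346, -0.298, 0.223], [-0.009, -0.639, -0.769, 0.773], [0.0, 0.0, 0.0, 1.0]]
{'clock': 0.1, 'joints': array([ 1.11386934,  0.47771781,  0.02234086,  1.55634323, -0.01150877,
        1.10930519, -0.08309378]), 'qvel': array([-1.57711394e-03, -1.63844818e-03,  2.38236668e-04, -3.24694500e-03,
        7.17640226e-05,  3.54185778e-04, -4.57418931e-04]), 'tau': array([ 5.08625235e-03, -5.97763038e+01,  1.61337912e+00, -2.81956208e+01,
        1.27326068e-02,  4.92642474e-03, -1.16944551e-05]), 'tcp_pos': array([ 0.2305127 , -0.63382573,  0.21432662]), 'orientation': array([-3.09234993e+00, -5.44922211e-01,  6.18846115e-04]), 'contact_force': array([ 0.23808456, -0.14847795, -0.37643915]), 'moment': array([-0.04038335, -0.00852818,  0.00818265]), 'gripper_force': 0.0, 'grip_width': 0.08521200579360587} 0.014
```

View pics/top0.png

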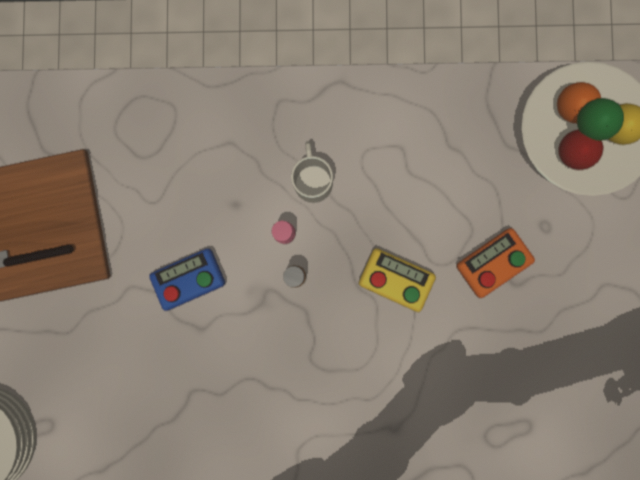

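View pics/scene0.png

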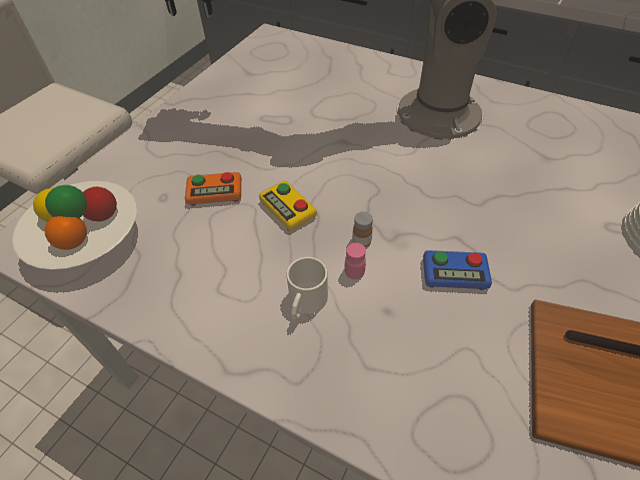

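```bash
cat > h.py <<'E'
from bench import r
import cv2,numpy as np
def ray(n,uv):
    p=r.camera_params(n);T=np.array(p["world_from_camera"])
    d=T[:3,:3]@[(uv[0]-p["cx"])/p["fx"],(uv[1]-p["cy"])/p["fy"],1];return T[:3,3],d
def plane(n,uv,z):
    c,d=ray(n,uv);return c+d*(z-c[2])/d[2]
def tri(a,b):
    (c,d),(e,f)=ray("top",a),ray("scene",b)
    s=np.linalg.lstsq(np.c_[d,-f],e-c,rcond=None)[0];P,Q=c+d*s[0],e+f*s[1];return (P+Q)/2,np.linalg.norm(P-Q)
def blobs(im,roi):
    x,y,w,h=roi;hsv=cv2.cvtColor(im,cv2.COLOR_BGR2HSV)[y:y+h,x:x+w]
    out={}
    for k,rs in dict(red=[(0,8),(172,180)],green=[(45,85)],yellow=[(20,35)]).items():
        m=sum(cv2.inRange(hsv,(a,130,50),(b,255,255)) for a,b in rs)
        n,_,st,ce=cv2.connectedComponentsWithStats(m.astype(np.uint8));i=1+st[1:,4].argmax()
        out[k]=(ce[i]+[x,y],st[i].tolist())
    return out
E
python3 - <<'E'
from h import *
t,s=cv2.imread("pics/top0.png"),cv2.imread("pics/scene0.png")
A=blobs(t,(352,240,90,78));B=blobs(s,(252,175,70,60))
for k in A: print(k,A[k],B[k])
R={}
for k in("red","green"):
    R[k]=plane("top",A[k][0],.04);print(k,R[k],plane("scene",B[k][0],.04),tri(A[k][0],B[k][0]))
v=R["red"]-R["green"];print("sep",np.linalg.norm(v),"yaw",np.arctan2(-v[0],v[1]))
c=np.hstack([cv2.resize(t[235:320,350:450],None,fx=4,fy=4),cv2.resize(s[165:250,240:340],None,fx=4,fy=4)]);cv2.imwrite("pics/crop.png",c)
E
```

```text
Traceback (most recent call last):
  File "h.py", line 16, in blobs
    n,_,st,ce=cv2.connectedComponentsWithStats(m.astype(np.uint8));i=1+st[1:,4].argmax()
                                                                       ~~~~~~~~~~~~~~~^^
ValueError: attempt to get argmax of an empty sequence
```

```bash
cat > m.py <<'E'
from h import *
t,s=cv2.imread("pics/top0.png"),cv2.imread("pics/scene0.png")
H=lambda i,x,y:cv2.cvtColor(i,cv2.COLOR_BGR2HSV)[y,x]
print(H(t,378,280),H(t,412,295),H(t,395,290),H(s,301,206),H(s,284,189),H(s,290,205))
c=np.hstack([cv2.resize(t[235:320,350:450],None,fx=4,fy=4),cv2.resize(s[165:250,240:340],None,fx=4,fy=4)]);cv2.imwrite("pics/crop.png",c)
A=blobs(t,(352,240,90,78));B=blobs(s,(252,175,70,60))
for k in A: print(k,A[k],B[k])
R={}
for k in("red","green"):
    R[k]=plane("top",A[k][0],.04);print(k,R[k],plane("scene",B[k][0],.04),tri(A[k][0],B[k][0]))
v=R["red"]-R["green"];print("sep",np.linalg.norm(v),"yaw",np.arctan2(-v[0],v[1]))
E
sed -i 's/(45,85)/(45,95)/;s/(a,130,50)/(a,100,40)/' h.py; python3 m.py
```

```text
[  2 177 154] [ 62 113 108] [ 25 159 178] [  2 192 179] [ 61 128 118] [ 24 237 202]
red (array([377.86592179, 278.97206704]), [19, 32, 15, 15, 179]) (array([300.19607843, 204.55882353]), [42, 25, 13, 10, 102])
green (array([411.55279503, 294.2484472 ]), [53, 48, 14, 14, 161]) (array([282.92537313, 187.08955224]), [26, 9, 11, 8, 67])
yellow (array([395.67095391, 281.67095391]), [7, 8, 77, 64, 1866]) (array([289.21379981, 206.80758017]), [7, 6, 58, 50, 1029])
red [ 0.52444863 -0.15921843  0.04      ] [ 0.52819522 -0.15582594  0.04      ] (array([ 0.52407024, -0.15913868,  0.03459259]), np.float64(0.0011497209898512066))
green [ 0.4958813 -0.2211152  0.04     ] [ 0.49739214 -0.21908418  0.04      ] (array([ 0.49552428, -0.22101236,  0.03756098]), np.float64(0.0009964739350668136))
sep 0.06817113643294896 yaw -0.4324023425854097
```

View pics/crop.png

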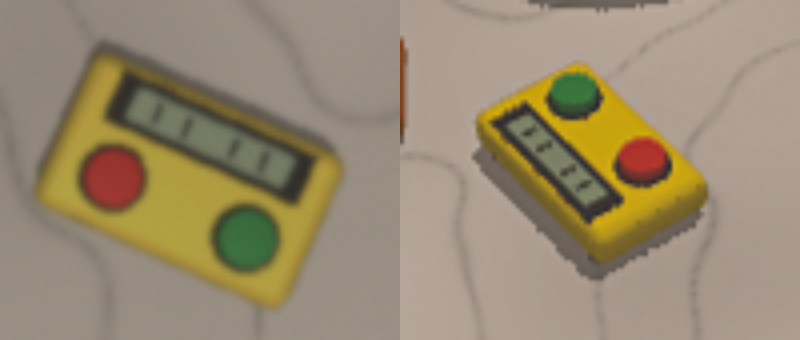

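Candidates in the top view are the yellow timer (397,279), the orange look-alike (496,262) and the blue timer (187,279). The crop shows a yellow case with red button (378,279) and green button (412,294). The buttons measure 68 mm apart as specified, so this is the one. Next I work out the reach.

```bash
cat > go.py <<'E'
from bench import r
import numpy as np
from scipy.spatial.transform import Rotation as Ro
o=r.get_obs();M=Ro.from_rotvec(o["orientation"]).as_matrix()
print(o["clock"],o["tcp_pos"],o["contact_force"],o["grip_width"],r.tips_ahead,"\n",M.round(3))
for n,p in dict(red=(.5245,-.159),green=(.496,-.221)).items():
    print(n,(M.T@(np.r_[p,.040+r.tips_ahead]-o["tcp_pos"])*100).round(2))
E
python3 go.py
```

```text
0.1 [ 0.2305127  -0.63382573  0.21432662] [ 0.23808456 -0.14847795 -0.37643915] 0.08521200579360587 0.014 
 [[ 0.94   0.342 -0.001]
 [ 0.342 -0.94   0.002]
 [-0.    -0.002 -1.   ]]
red [ 43.86 -34.55  16.08]
green [ 39.06 -29.69  16.08]
```

Request:
move_arm(
  rows=[4.4,-3.5,0,0,8.8,-6.9,0,0,13.2,-10.4,0,0,17.5,-13.8,0,0,22,-17.3,0,0,26.3,-20.7,0,0,30.7,-24.2,0,0,35,-27.6,0,0,39.5,-31.1,0,0,43.9,-34.6,0,0],
  fingers=0,
  newtons=20,
)

```text
clock: 1.35
tcp_pos: [0.5256, -0.1576, 0.215]
orientation: [3.094, 0.545, -0.0]
contact_force: [0.7, -0.1, -0.5]
grip_width: -0.0003
gripper_force: 0.0
```

Request:
move_arm(
  rows=[0,0,3,0,0,0,7,0,0,0,11,0,0,0,12,0,0,0,12,0,0,0,12,0],
)

```text
clock: 2.1
tcp_pos: [0.5262, -0.1595, 0.0968]
orientation: [3.093, 0.545, 0.004]
contact_force: [0.4, -0.3, 0.5]
grip_width: 0.0
gripper_force: 0.0
```

```bash
python3 go.py; python3 - <<'E'
from h import *
t,s=r.grab_frame("top"),r.grab_frame("scene")
cv2.imwrite("pics/c1.png",np.hstack([cv2.resize(t[200:350,320:480],(400,375)),cv2.resize(s[80:230,220:380],(400,375))]))
E
```

```text
2.1 [ 0.52623997 -0.15947068  0.09678925] [ 0.44443896 -0.29516047  0.49321931] 2.1044114791355106e-05 0.014 
 [[ 0.94   0.342  0.003]
 [ 0.342 -0.94  -0.001]
 [ 0.002  0.001 -1.   ]]
red [-0.16 -0.11  4.28]
green [-4.95  4.74  4.27]
```

View pics/c1.png

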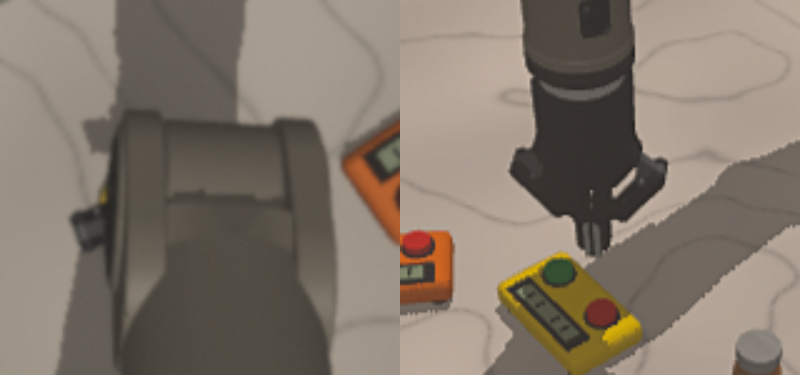

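```bash
python3 - <<'E'
from h import *
p=r.camera_params("scene");T=np.linalg.inv(p["world_from_camera"])
q=(T@[.5262,-.1595,.083,1]);print(p["fx"]*q[0]/q[2]+p["cx"],p["fy"]*q[1]/q[2]+p["cy"])
E
```

```text
298.0987465312576 189.7088712027201
```

Request:
move_arm(
  rows=[-0.1,-0.1,1.5,0,-0.1,-0.1,3,0,-0.1,-0.1,3.8,0,-0.1,-0.1,3.8,0,-0.1,-0.1,3.8,0],
)

```text
clock: 2.82
tcp_pos: [0.524, -0.1586, 0.0573]
orientation: [3.094, 0.545, 0.0]
contact_force: [0.3, -0.3, 0.6]
grip_width: 0.0
gripper_force: 0.0
```

Request:
move_arm(
  rows=[0,0,0.2,0,0,0,0.4,0,0,0,0.6,0,0,0,0.6,0],
)

```text
clock: 3.32
tcp_pos: [0.5236, -0.1586, 0.0511]
orientation: [-3.094, -0.545, 0.0]
contact_force: [-0.1, 0.1, -0.0]
grip_width: 0.0001
gripper_force: 0.0
```

```bash
python3 go.py; python3 - <<'E'
from h import *
s=r.grab_frame("scene")
cv2.imwrite("pics/c2.png",cv2.resize(s[140:240,240:360],(720,600),interpolation=cv2.INTER_CUBIC))
E
```

```text
3.325 [ 0.52360645 -0.15857036  0.05105276] [-0.10975094  0.11115381 -0.04912818] 0.00011661410025925025 0.014 
 [[ 0.94   0.342 -0.   ]
 [ 0.342 -0.94   0.   ]
 [-0.    -0.    -1.   ]]
red [ 0.07  0.07 -0.29]
green [-4.73  4.92 -0.29]
```

View pics/c2.png

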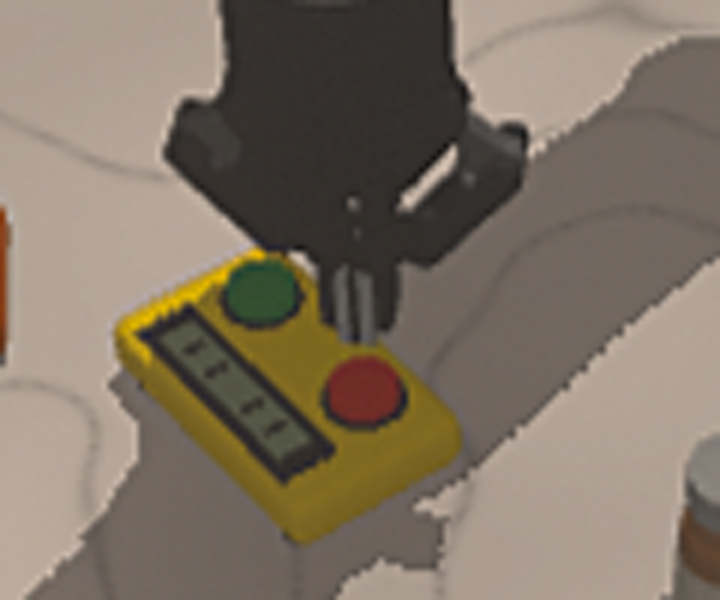

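The fingertip at crop (358,340) sits about 8 px above the red button (365,390), and there is no contact at the nominal height. The tip is either shorter than stated or offset sideways. I'll raise it and twist 90° to tell which.

Request:
move_arm(
  rows=[0,0,-2,0,0,0,-3,10,0,0,-3,20,0,0,-3,30,0,0,-3,40,0,0,-3,50,0,0,-3,60,0,0,-3,70,0,0,-3,80,0,0,-3,90],
)

```text
clock: 4.62
tcp_pos: [0.5238, -0.1585, 0.0813]
orientation: [-2.568, 1.809, -0.0]
contact_force: [0.0, -0.6, 0.4]
grip_width: -0.0002
gripper_force: 0.0
```

Request:
move_arm(
  rows=[0,0,0,0,0,0,0,0],
)

```text
clock: 4.88
tcp_pos: [0.5238, -0.1585, 0.0813]
orientation: [-2.576, 1.798, -0.0]
contact_force: [-0.1, 0.4, -0.5]
grip_width: 0.0
gripper_force: 0.0
```

```bash
python3 go.py; python3 - <<'E'
from h import *
s=r.grab_frame("scene");t=r.grab_frame("top")
c=cv2.resize(s[110:230,240:340],(500,600),interpolation=cv2.INTER_CUBIC)
p=r.camera_params("scene");T=np.linalg.inv(p["world_from_camera"]);x,y,z=r.get_obs()["tcp_pos"]
for h,col in((.014,(255,0,255)),(0,(0,255,255))):
    q=T@[x,y,z-h,1];u=(p["fx"]*q[0]/q[2]+p["cx"],p["fy"]*q[1]/q[2]+p["cy"]);print(u)
    cv2.circle(c,(int((u[0]-240)*5),int((u[1]-110)*5)),4,col,-1)
cv2.imwrite("pics/c3.png",c)
E
```

```text
4.875 [ 0.52380317 -0.15848448  0.08125846] [-0.06534304  0.40661281 -0.53884787] 1.5113423373515964e-05 0.014 
 [[ 0.345 -0.939  0.   ]
 [-0.939 -0.345 -0.   ]
 [ 0.    -0.    -1.   ]]
red [ 0.07 -0.05  2.73]
green [4.91 4.77 2.73]
(np.float64(299.4185714354053), np.float64(194.28011619522093))
(np.float64(299.0618758345869), np.float64(189.71675970831393))
```

View pics/c3.png

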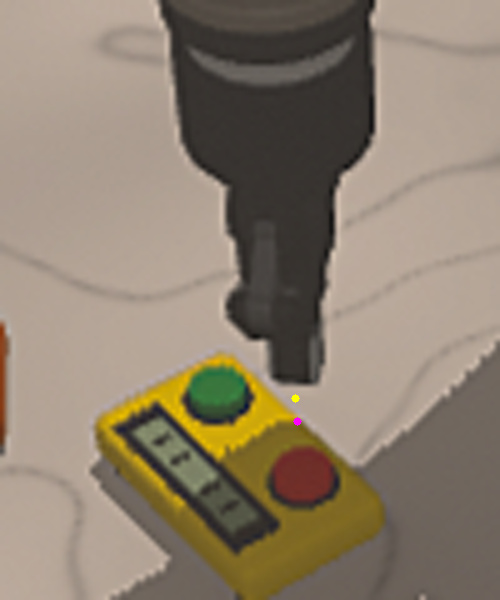

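The tip's column matches the projection and did not move with the twist, so the lateral position is right. The tip really ends about 2 cm higher than the stated figure, so I'll descend in small steps and watch the force.

Request:
move_arm(
  rows=[0.1,0,1.5,0,0.1,0,3,0,0.1,0,3.4,0,0.1,0,3.6,0,0.1,0,3.6,0],
)

```text
clock: 5.6
tcp_pos: [0.5242, -0.1596, 0.0452]
orientation: [-2.573, 1.802, -0.0]
contact_force: [0.3, 0.2, 0.4]
grip_width: 0.0002
gripper_force: 0.0
```

Request:
move_arm(
  rows=[0,0,0.2,0,0,0,0.4,0,0,0,0.4,0],
)

```text
clock: 5.98
tcp_pos: [0.524, -0.1595, 0.0411]
orientation: [2.573, -1.802, -0.0]
contact_force: [0.3, 0.3, 0.4]
grip_width: 0.0002
gripper_force: 0.0
```

Request:
move_arm(
  rows=[0,0,0.2,0,0,0,0.4,0,0,0,0.4,0],
)

```text
clock: 6.35
tcp_pos: [0.5239, -0.1595, 0.037]
orientation: [2.573, -1.802, -0.001]
contact_force: [1.1, -0.1, 0.2]
grip_width: 0.0002
gripper_force: 0.0
```

Request:
move_arm(
  rows=[0,0,0.2,0,0,0,0.4,0,0,0,0.4,0],
)

```text
clock: 6.72
tcp_pos: [0.5239, -0.1595, 0.033]
orientation: [2.573, -1.802, -0.001]
contact_force: [0.1, 0.3, 0.6]
grip_width: 0.0
gripper_force: 0.0
```

Request:
move_arm(
  rows=[0,0,0.2,0,0,0,0.3,0,0,0,0.3,0],
)

```text
clock: 7.1
tcp_pos: [0.524, -0.1595, 0.0301]
orientation: [2.573, -1.802, -0.0]
contact_force: [0.4, -0.4, 0.7]
grip_width: -0.0001
gripper_force: 0.0
```

```bash
python3 - <<'E'
from h import *
s=r.grab_frame("scene")
cv2.imwrite("pics/c4.png",cv2.resize(s[140:240,250:350],(600,600),interpolation=cv2.INTER_CUBIC))
E
```

```text
(no output)
```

View pics/c4.png

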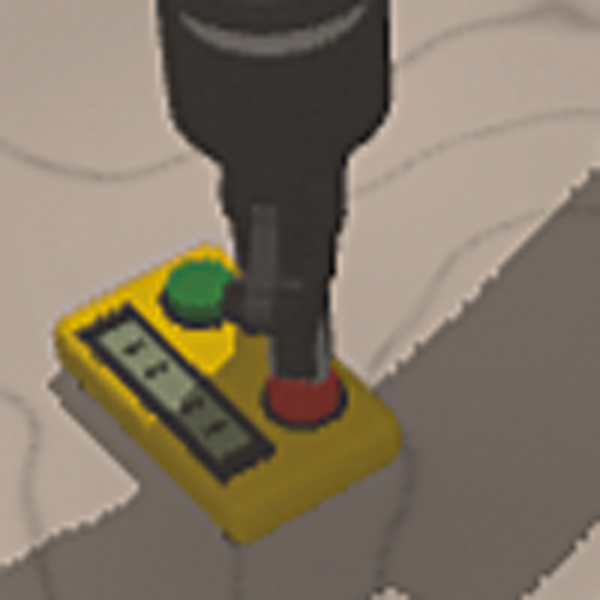

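The tip's lower edge at crop (302,381) is just above the centre of the red button (301,388). Continuing down in small steps.

Request:
move_arm(
  rows=[0,0,0.2,0,0,0,0.3,0,0,0,0.3,0],
)

```text
clock: 7.52
tcp_pos: [0.524, -0.1595, 0.0271]
orientation: [2.573, -1.802, -0.0]
contact_force: [-0.0, -0.8, -0.0]
grip_width: 0.0006
gripper_force: 0.0
```

Request:
move_arm(
  rows=[0,0,0.2,0,0,0,0.2,0],
)

```text
clock: 7.78
tcp_pos: [0.524, -0.1595, 0.025]
orientation: [2.573, -1.802, -0.0]
contact_force: [0.1, -0.4, 0.4]
grip_width: -0.0001
gripper_force: 0.0
```

Request:
move_arm(
  rows=[0,0,0.2,0,0,0,0.2,0],
)

```text
clock: 8.02
tcp_pos: [0.5242, -0.1596, 0.0232]
orientation: [-2.573, 1.802, -0.0]
contact_force: [-0.2, 0.6, 1.7]
grip_width: 0.0003
gripper_force: 0.7
```

Request:
move_arm(
  rows=[0,0,0.2,0,0,0,0.2,0],
)

```text
clock: 8.28
tcp_pos: [0.5242, -0.1596, 0.0212]
orientation: [-2.573, 1.802, -0.0]
contact_force: [0.1, -0.2, 1.6]
grip_width: 0.0
gripper_force: 1.1
```

Request:
move_arm(
  rows=[0,0,0.2,0,0,0,0.2,0],
)

```text
clock: 8.52
tcp_pos: [0.5242, -0.1596, 0.0192]
orientation: [-2.573, 1.802, -0.0]
contact_force: [1.0, -0.2, 3.3]
grip_width: 0.0002
gripper_force: 1.6
```

Request:
move_arm(
  rows=[0,0,0.1,0,0,0,0.1,0],
)

```text
clock: 8.78
tcp_pos: [0.5242, -0.1596, 0.0183]
orientation: [-2.573, 1.802, -0.001]
contact_force: [-0.2, 0.3, 4.6]
grip_width: 0.0001
gripper_force: 1.9
```

Request:
move_arm(
  rows=[0,0,0.1,0,0,0,0.1,0,0,0,0.1,0],
)

```text
clock: 9.15
tcp_pos: [0.5243, -0.1596, 0.0178]
orientation: [-2.573, 1.802, -0.0]
contact_force: [-2.7, 0.7, 10.7]
grip_width: 0.0001
gripper_force: 5.2
```

At the hard stop with about 11 N. Holding for just over a second, then lifting.

Request:
move_arm(
  rows=[0,0,0,0,0,0,0,0,0,0,0,0,0,0,0,0,0,0,0,0,0,0,0,0,0,0,0,0,0,0,0,0,0,0,0,0],
)

```text
clock: 10.28
tcp_pos: [0.5243, -0.1596, 0.0178]
orientation: [-2.573, 1.802, -0.001]
contact_force: [-0.6, -0.1, 9.6]
grip_width: 0.0002
gripper_force: 5.2
```

Request:
move_arm(
  rows=[0,0,-0.4,0,0,0,-1,0,0,0,-3,0,0,0,-5,0,0,0,-5,0,0,0,-5,0],
)

```text
clock: 11.02
tcp_pos: [0.5235, -0.1593, 0.0665]
orientation: [2.573, -1.802, -0.002]
contact_force: [0.5, -0.7, 0.1]
grip_width: -0.0001
gripper_force: 0.0
```

```bash
python3 go.py; python3 - <<'E'
from h import *
s=r.grab_frame("scene");cv2.imwrite("pics/s5.png",s)
B=blobs(s,(252,175,70,60))
for k in B: print(k,B[k])
E
```

```text
11.025 [ 0.52346774 -0.1592706   0.06654927] [ 0.52472169 -0.69169256  0.14786906] -5.542086756066038e-05 0.014 
 [[ 0.342 -0.94  -0.001]
 [-0.94  -0.342  0.   ]
 [-0.001  0.001 -1.   ]]
red [ 0.01 -0.11  1.25]
green [4.86 4.69 1.26]
red (array([300.19811321, 204.70754717]), [42, 25, 13, 11, 106])
green (array([282.91780822, 187.35616438]), [26, 9, 11, 8, 73])
yellow (array([289.0049505 , 206.83861386]), [7, 6, 58, 50, 1010])
```

Request:
move_arm(
  rows=[2.5,2.4,0,0,4.9,4.7,0,0,4.9,4.7,0,0,4.9,4.7,2,0,4.9,4.7,3.5,0,4.9,4.7,3.9,0,4.9,4.7,4.1,0,4.9,4.7,4.1,0],
)

```text
clock: 12.08
tcp_pos: [0.4969, -0.2216, 0.0264]
orientation: [-2.573, 1.802, -0.001]
contact_force: [0.6, -0.4, -0.0]
grip_width: -0.0001
gripper_force: 0.0
```

Request:
move_arm(
  rows=[0,0,0.2,0,0,0,0.4,0,0,0,0.6,0,0,0,0.6,0],
)

```text
clock: 12.58
tcp_pos: [0.4971, -0.2218, 0.0204]
orientation: [-2.573, 1.802, -0.001]
contact_force: [0.5, 0.7, 2.3]
grip_width: -0.0
gripper_force: 1.4
```

Request:
move_arm(
  rows=[0,0,0.1,0,0,0,0.2,0,0,0,0.2,0],
)

```text
clock: 12.95
tcp_pos: [0.4971, -0.2218, 0.0183]
orientation: [-2.573, 1.802, -0.001]
contact_force: [1.6, 0.5, 4.6]
grip_width: -0.0004
gripper_force: 1.9
```

Request:
move_arm(
  rows=[0,0,0.1,0,0,0,0.1,0,0,0,0.1,0],
)

```text
clock: 13.32
tcp_pos: [0.4971, -0.2218, 0.0179]
orientation: [-2.573, 1.802, -0.001]
contact_force: [-0.3, 0.8, 10.0]
grip_width: 0.0
gripper_force: 4.9
```

Green is at its stop. Releasing and checking.

Request:
move_arm(
  rows=[0,0,-0.4,0,0,0,-1,0,0,0,-4,0,0,0,-9,0,0,0,-12,0,0,0,-12,0,0,0,-12,0],
)

```text
clock: 14.2
tcp_pos: [0.4956, -0.2212, 0.1363]
orientation: [2.573, -1.802, -0.003]
contact_force: [-1.1, -0.1, -0.4]
grip_width: 0.0
gripper_force: 0.0
```

```bash
python3 - <<'E'
from h import *
s=r.grab_frame("scene");B=blobs(s,(252,175,70,60))
for k in B: print(k,B[k])
o=r.get_obs();print(o["tcp_pos"],o["contact_force"])
d=cv2.absdiff(s,cv2.imread("pics/scene0.png"))[205:320,280:500].max(2);print("changed px by jar/mug/blue",(d>60).sum())
print(r.hand_in())
E
```

```text
red (array([300.14563107, 204.59223301]), [42, 25, 13, 10, 103])
green (array([281.        , 184.55555556]), [27, 9, 6, 3, 9])
yellow (array([289.191133  , 206.95172414]), [7, 6, 58, 50, 1015])
[ 0.49540705 -0.22111773  0.13592354] [ 0.52255137  0.79414943 -0.46414504]
changed px by jar/mug/blue 537
the job is handed in; nothing more can be done
None
```

I pressed the yellow timer's red button to its stop and held it for over a second. After it came up I pressed the green button to its stop and released it, both at about 10 N, then handed the job in. The last image puts the red button and the yellow case where they started. It did not confirm the green button had come back up, because the green patch found was only 9 px (it was 67 px at the start), probably hidden by the gripper. My check that the jar, mug and blue timer had not moved was inconclusive: 537 pixels changed, which may be arm shadow, though the arm only worked over the yellow timer. Judging gave no result back.

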